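# Hook the loose lamp-arm spring onto its anchor post

### The job

One of the two springs on the lamp-arm bracket has come off its anchor post. With the square-gripped spring puller from the tool block, and without touching the spring's wire end link with the gripper, stretch that spring and hook the long opening of its end link over the post, down under the post's head, like the fitted spring beside it. Then stand the puller upright back in its hole in the tool block.

Things in the scene. Friction and masses are not known exactly. Their poses are not given: they have to be found in the camera images.
- puller_grip (a point): Centre of the spring puller's dark-wood grip, the only square grip in the tool block: 24 x 24 mm, 56 mm tall (28 above and below this point), z up the tool, x and y square to the flats. Below it a neck 12 mm thick and 12 mm long, then a steel collar and a pulling pin, all on one axis (see puller_collar). Loose, about 0.12 kg, starts standing in one of the three holes of the block.
- puller_collar (a point): Centre of the underside of the puller's collar, 46 mm below puller_grip. The collar is 28 mm in diameter and 6 mm thick; it presses the link down and rests on the tool block. The pulling pin, 8 mm in diameter, reaches 13 mm down from here.
- tool_block: Fixed wooden block 210 x 70 x 30 mm, origin at the centre of its underside, x along its length. Three holes 22 mm in diameter and 22 mm deep in its top, at x = -70, 0 and +70 mm, y = 0. The other two hold an awl (pear-shaped handle) and a nut driver (thin round handle), both about 65 mm tall above the block; the puller stands 74 mm.
- link: Wire end link of the loose spring: steel wire 5 mm thick, 36 mm wide overall, 68 mm above the bench at the start. Origin at the centre of its pull eye, mid-wire; x the way to stretch, away from the spring's root 148 mm behind; z up. Eye: short end opening, x -14 to +13 mm, 26 mm wide, its far end narrowed so that it centres the pin at x = +9.5. Long opening for the post: see long_opening.
- long_opening (a point): Centre of the link's long opening, at x = -35 mm on the link: 31 mm long (x -50 to -20), 26 mm wide; a 5 mm cross wire parts it from the eye. The spring stretches up to 85 mm along x, pulling 0.6 N + 0.12 N/mm. It bends down and springs back (about 1 N for 25 mm at the eye), but not sideways. Hooked, the cross wire bears on the neck's far side under the head.
- post (a point): Centre of the top of the loose spring's anchor post, fixed and upright, 52 mm above the bench. Head 14 mm wide, 6 mm thick; neck 8 mm wide below it; bracket plate 40 mm below this point. x as the link's. At the start the eye lies at x = -11.5 and z = +16 mm from here; hooked, at x = +23 and z -10 to -18 mm. The fitted spring and its post lie at y = -64 mm.
Things that resemble listed ones, but are neither listed nor needed, are in the scene too. What is shaped like the part that bears puller_grip but orange is not meant.

How it is judged:
On the way, in this order (a step that is already met when the one before it is completed fails the run):
1. the spring is stretched by the puller: the link's eye at least 22 mm beyond the post's axis, with the puller bearing on the link (x of link in the frame of post above 0.022 m and contact force between puller and link above 1 N), for 0.1 s.
2. the link is hooked on the post under its head, and the puller is clear of it (x of link in the frame of post between 0.015 and 0.032 m and y of link in the frame of post between -0.01 and 0.01 m and z of link in the frame of post below -0.005 m and contact force between puller and link below 0.2 N), for 0.3 s.
At the end, for the whole second after the job is handed in: Link at rest, hooked: eye centre 15 to 32 mm beyond the post axis, within 10 mm sideways, at least 5 mm below the head's top. Puller at rest in a hole of the block: within 15 mm of the row's line and 85 mm of its middle, upright within 10 degrees, collar within 7 mm of the block's top (x of link in the frame of post between 0.015 and 0.032 m and y of link in the frame of post between -0.01 and 0.01 m and z of link in the frame of post below -0.005 m and linear speed of each of link, puller below 0.02 m/s and x of puller_grip in the frame of tool_block between -0.085 and 0.085 m and y of puller_grip in the frame of tool_block between -0.015 and 0.015 m and height (world z) of puller_grip below 0.083 m and angle between puller_grip's own z axis and vertical below 0.18 rad); the robot touches nothing.
It fails at once if the gripper or arm touches the spring's end link (contact force between any of the fingers, the arm and link above 0.5 N).
It also fails if it takes over 50 s, if anything falls off the work surface, if the arm or the gripper's body presses on something with over 40 N, if the wrist force passes 120 N, or if a joint passes its speed limit or range.

### The arm

A 6-joint arm with a two-finger parallel gripper is mounted at the origin on the work surface. World frame = base frame: x ahead of the robot, y to its left, z up, the work surface at z = 0. Lengths are in m, angles in rad, forces in N, time in s.
With the tool pointing down it reaches from about 0.35 to 0.775 m from the base axis. Payload 5.5 kg.
Tool frame: the origin (TCP) lies midway between the tips of the shut fingers; the grasp point (between the pads) lies robot.tcp_to_grasp behind it (robot.tcp_to_grasp is the distance from the TCP to the grasp point, in m); z points along the fingers, y is the line along which they close (so a half turn about z gives the same grasp; the last joint's range is limited). The gripper opens to 85 mm and grips with 20 to 120 N. Pads are 22 mm wide; open, the fingers measure 114 mm over their backs; the gripper's body (76 mm by 85 mm) begins 54 mm behind the grasp point. The pads swing forward as they close: fully open they stand 13 mm farther back than shut.
Start: joints at [-1.325, 0.313, 0.046, 1.304, 0, 1.431], TCP at [0.216, -0.533, 0.231] pointing down, gripper open.
Joint ranges: [-2.76, 2.76], [-0.86, 1.69], [-1.03, 1.26], [-2.2, 2.34], [-1.47, 1.5], [-3.14, 3.14]. Speed limits (rad/s): [2.57, 2.57, 3.14, 3.14, 3.14, 3.14].

### API

Orientations are given as a 3x3 rotation matrix whose columns are the frame's x, y, z axes.
In Python, from bench import robot gives the robot as it stands.
- The arm moves only by the tool servo_tool, never from a script. Its argument "increments" is a list of rows, each an object with "linear": the shift along the tool's x, y, z scaled (see below), a list of three; "rotation": the turn, a rotation vector about the tool's x, y, z scaled (see below), a list of three. A call has exactly 10 rows; each row is the pose to reach, as a shift and turn from the pose commanded when the call began, along the tool's axes at that moment, turning the shorter way round; what a row does not reach only later rows make up. The controller multiplies each number of a shift by 300 mm and each number of a turn by 180 degrees. A row lasts 1/10 s, in which the tool goes at most 50 mm and 8.59 degrees, less where a joint would pass 70% of its speed; a pose out of reach is approached as far as the arm can. A call with a number of a shift or a turn outside -1 to 1 is refused whole. A call with a gripper value outside its range is refused whole. "hand" is the opening, from 0 (shut) to 1 (fully open), set as the call begins (left out, the last holds). The fingers move at their own pace and stop on an object; "force" is the grip in N (left out, the last holds). Time passes only in rows, so rows that repeat a pose let the fingers close, or fill a call up. It gives the time, the measured TCP pose, the force, the opening and the grip force at its end, in the units of the state.
- robot.read_state(): the state, without advancing time (a new reading comes with each control period).
- robot.read_camera(name): name is "side" or "top"; returns a dict with "frame" (384x512x3 uint8, red, green, blue), "z_map" (384x512 float32, m along the optical axis (not along the pixel's ray), 0 where there is no reading), "intrinsics" (3x3 intrinsics, pixels), "dist_coeffs" ([k1, k2, p1, p2, k3] as OpenCV has them; the pictures are not rectified), "world_to_cam" (4x4, takes a point from world to camera coordinates). Camera axes: x right, y up, looking along -z (the intrinsics and any distortion apply to the point x, -y, -z); pixel columns grow to the right and rows downward; lengths in m; the calibration is good to about 2 mm. A picture is of the moment at which its call begins.
- robot.sign_off(): hands the job in; it is judged then, once.
The state is a dict: "time_s": time; "joints": joint angles; "qd": joint speeds; "joint_efforts": joint torques, N m; "ee_pos": TCP position; "ee_rot": TCP orientation; "wrist_force": force on the tool from outside, world axes, zero at the start; "wrist_torque": the same for the moment, N m; "width": opening from 0.0 (shut) to 1.0 (fully open); "grip_force": force on a finger pad.
Only numpy, scipy, OpenCV 4.12 (cv2) and the standard library are available. Lean on these libraries where they do the work, as an engineer would, in place of code of your own. Each camera call takes 0.05 s, during which the arm holds its last target. There are 200 camera calls.

## Working session

There is one attempt and no reset: what is moved stays moved. The work goes in short steps, Python scripts to look and compute and a tool call to move; the robot and the scene stay as the last step left them, time stands still between calls to the robot, and variables do not carry over. Pictures are saved under pics/ and viewed, at most 10 in all, crops included, and the job is handed in when it is done.

Besides the shell and the picture viewer there is one more tool, called after ">>>" as name([rows], argument=value, ...), one row to a line, values as JSON. servo_tool: Moves the arm, as the interface text tells. Shifts and turns lie within -1 to 1; 1 stands for 300 mm of shift or 180 degrees of turn. Its arguments: {"type":"object","properties":{"increments":{"type":"array","items":{"type":"object","properties":{"linear":{"type":"array","items":{"type":"number"}},"rotation":{"type":"array","items":{"type":"number"}}}}},"hand":{"type":"number"},"force":{"type":"number"}},"required":["increments"]}

```bash
mkdir -p pics
cat > h.py <<'E'
import numpy as np, cv2, pickle
from bench import robot
def snap(n):
    c=robot.read_camera(n); return c
def pts(c,uv):
    return cv2.undistortPoints(np.array(uv,float).reshape(-1,1,2),np.array(c['intrinsics']),np.array(c['dist_coeffs'])).reshape(-1,2)
def ray(c,uv):
    T=np.linalg.inv(np.array(c['world_to_cam'])); p=pts(c,uv)
    d=np.c_[p[:,0],-p[:,1],-np.ones(len(p))]@T[:3,:3].T
    return T[:3,3],d
def onplane(c,uv,z):
    o,d=ray(c,uv); return o+d*((z-o[2])/d[:,2])[:,None]
def cloud(c):
    h,w=c['z_map'].shape; v,u=np.mgrid[:h,:w]
    o,d=ray(c,np.c_[u.ravel(),v.ravel()]); return (o+d*c['z_map'].reshape(-1,1)).reshape(h,w,3)
def proj(c,P):
    P=np.atleast_2d(P); q=(np.c_[P,np.ones(len(P))]@np.array(c['world_to_cam']).T)[:,:3]*[1,-1,-1]
    return cv2.projectPoints(q,np.zeros(3),np.zeros(3),np.array(c['intrinsics']),np.array(c['dist_coeffs']))[0].reshape(-1,2)
E
python3 - <<'E'
from h import *
for n in('top','side'):
    c=snap(n); pickle.dump(c,open(n+'0.pkl','wb'))
    cv2.imwrite(f'pics/{n}0.png',cv2.resize(c['frame'][:,:,::-1],(800,600),interpolation=cv2.INTER_CUBIC))
    print(n,np.linalg.inv(c['world_to_cam'])[:3].round(3).tolist(),(c['z_map']>0).mean())
s=robot.read_state();print(robot.tcp_to_grasp,{k:np.round(v,3).tolist() for k,v in s.items()})
E
```

```text
top [[0.023, 0.986, -0.164, 0.338], [-1.0, 0.019, -0.025, -0.091], [-0.021, 0.164, 0.986, 0.838]] 0.9962361653645834
side [[-0.979, 0.151, -0.134, 0.323], [-0.202, -0.759, 0.619, 0.595], [-0.008, 0.633, 0.774, 0.88]] 0.9961700439453125
0.0187 {'time_s': 0.1, 'joints': [-1.325, 0.314, 0.045, 1.304, -0.0, 1.431], 'qd': [-0.0, -0.002, 0.002, -0.001, -0.0, 0.0], 'joint_efforts': [0.002, -48.172, 29.924, 0.013, -0.0, -0.0], 'ee_pos': [0.216, -0.532, 0.23], 'ee_rot': [[0.926, 0.376, -0.0], [0.376, -0.926, 0.002], [0.0, -0.002, -1.0]], 'wrist_force': [0.687, 0.23, -0.178], 'wrist_torque': [0.032, -0.029, 0.038], 'grip_force': 0.0, 'width': 1.002}
```

View pics/top0.png

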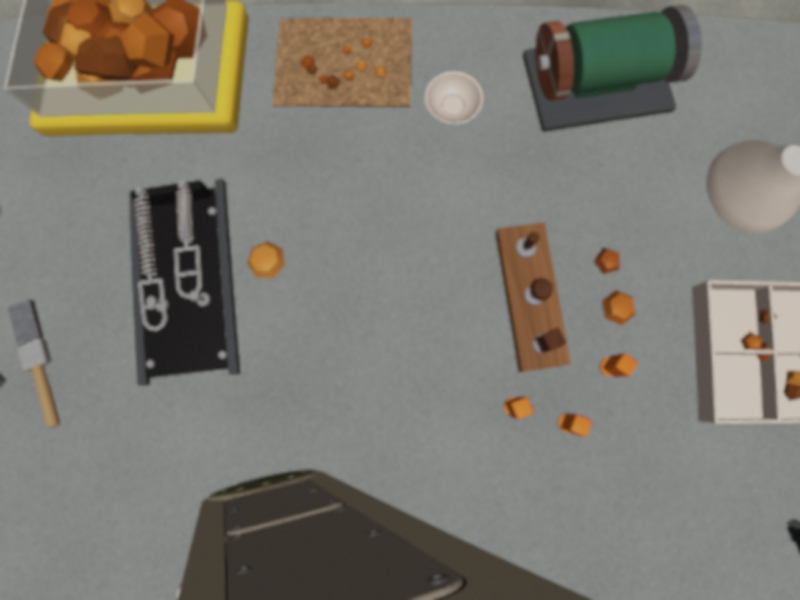

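View pics/side0.png

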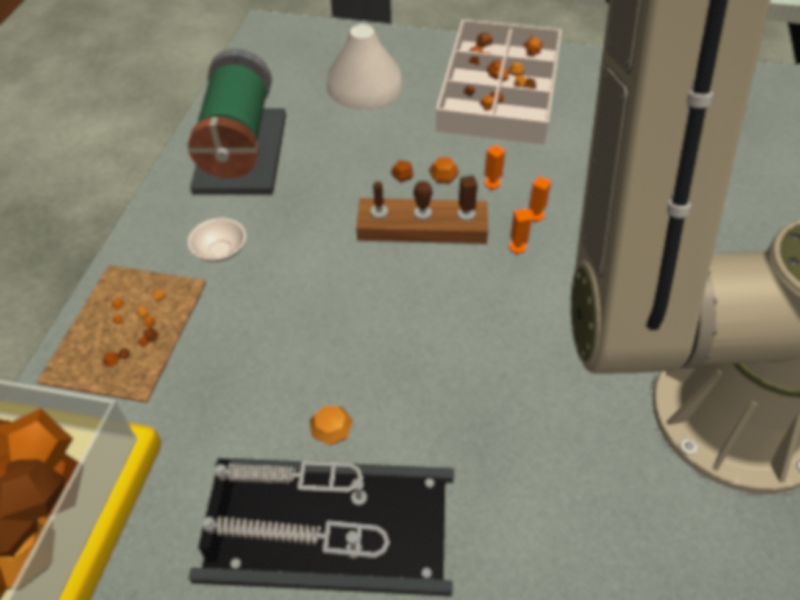

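Top view (800x600): the block holds a thin round handle (530,240), a pear-shaped one (540,290) and a square dark one (550,340). Three orange look-alikes stand at (620,365), (575,425) and (518,407), and they are excluded by colour. The puller is the dark square one at the robot end. The loose spring is the right-hand one: link at (187,270), post at (202,298). I'll confirm in a crop.

Run:
```python
from h import *
t=pickle.load(open('top0.pkl','rb'));s=pickle.load(open('side0.pkl','rb'))
def crop(c,u,v,w,h): return cv2.resize(c['frame'][v:v+h,u:u+w,::-1],(400,300),interpolation=cv2.INTER_CUBIC)
im=np.vstack([np.hstack([crop(t,80,150,80,60),crop(t,310,140,136,102)]),np.hstack([crop(s,180,290,80,60),crop(s,216,90,136,102)])])
cv2.imwrite('pics/crop1.png',im)
for c,n in((t,'t'),(s,'s')):
    P=cloud(c); f=c['frame'].astype(int)
    # block top
    m=(abs(P[...,2]-0.03)<.006)&(f[...,0]-f[...,2]>30)&(P[...,1]<0.0)&(P[...,1]>-.4)
    if n=='t': m[:, 370:]=0
    m=cv2.morphologyEx(m.astype('uint8'),cv2.MORPH_OPEN,np.ones((3,3)))
    k,l,st,ce=cv2.connectedComponentsWithStats(m); i=1+st[1:,4].argmax()
    q=P[l==i]; r=cv2.minAreaRect((q[:,:2]*1000).astype('float32')); print(n,'block',r,q[:,2].mean(),len(q))
    # high things near block
    m=(P[...,2]>.05)&(P[...,2]<.12)&(f.sum(2)<260)&(abs(P[...,1]+.24)<.12)&(P[...,0]>.3)&(P[...,0]<.65)
    k,l,st,ce=cv2.connectedComponentsWithStats(m.astype('uint8'))
    for i in range(1,k):
        if st[i,4]>8: q=P[l==i]; print(n,'dark',ce[i].round(1),st[i,4],q.mean(0).round(4),q.max(0).round(4),q.min(0).round(4))
    m=(P[...,2]>.03)&(P[...,2]<.09)&(f.min(2)>110)&(P[...,1]>.1)&(P[...,1]<.35)&(P[...,0]>.25)&(P[...,0]<.6)
    k,l,st,ce=cv2.connectedComponentsWithStats(m.astype('uint8'))
    for i in range(1,k):
        if st[i,4]>8: q=P[l==i]; print(n,'bright',ce[i].round(1),st[i,4],q.mean(0).round(4),q.max(0).round(4),q.min(0).round(4))
```

```text
t block ((477.2432556152344, -262.2493896484375), (209.70458984375, 71.51004791259766), 8.595541954040527) 0.030456033822562924 2225
t dark [339.6 153.2] 74 [ 0.5433 -0.2483  0.0853] [ 0.5536 -0.2422  0.0952] [ 0.5371 -0.2566  0.0576]
t dark [346.1 184.7] 167 [ 0.4748 -0.2596  0.0906] [ 0.4922 -0.2464  0.0975] [ 0.4612 -0.2748  0.0743]
t dark [351.9 217.3] 201 [ 0.4068 -0.2688  0.0966] [ 0.4212 -0.2574  0.1078] [ 0.3938 -0.2856  0.056 ]
t dark [391.  234.4] 21 [ 0.375  -0.3586  0.0668] [ 0.3782 -0.3576  0.0842] [ 0.3716 -0.3594  0.0503]
t dark [327.  259.8] 41 [ 0.3205 -0.2223  0.0714] [ 0.3307 -0.2184  0.0867] [ 0.3079 -0.2305  0.0516]
t dark [364.3 267.5] 34 [ 0.3059 -0.2998  0.0704] [ 0.3115 -0.2972  0.0871] [ 0.3004 -0.3022  0.0512]
t bright [118.7 158.4] 369 [0.5281 0.2305 0.0715] [0.5988 0.2485 0.0804] [0.4577 0.2047 0.051 ]
t bright [ 95.  176.3] 348 [0.4901 0.2893 0.0547] [0.5909 0.3105 0.0756] [0.4154 0.2642 0.0305]
s block ((477.2715759277344, -260.4289245605469), (210.58810424804688, 75.39132690429688), 8.41058349609375) 0.027454830712434413 1336
s dark [316.  104.5] 17 [ 0.3772 -0.3583  0.0681] [ 0.3827 -0.356   0.082 ] [ 0.3721 -0.3598  0.0512]
s dark [298.9 123.7] 228 [ 0.4076 -0.2645  0.0821] [ 0.4224 -0.2549  0.1043] [ 0.3938 -0.2821  0.0507]
s dark [241.5 124.2] 86 [ 0.5454 -0.2454  0.0734] [ 0.5528 -0.2385  0.093 ] [ 0.5395 -0.2548  0.0508]
s dark [270.2 124.4] 162 [ 0.4759 -0.2532  0.0781] [ 0.4896 -0.2453  0.0929] [ 0.4628 -0.2688  0.0513]
s dark [342.1 124.2] 44 [ 0.3053 -0.3015  0.0652] [ 0.3104 -0.297   0.0833] [ 0.3001 -0.305   0.0501]
s dark [332.6 145.5] 107 [ 0.3204 -0.2229  0.0666] [ 0.3325 -0.2172  0.085 ] [ 0.3084 -0.233   0.0505]
s bright [190.8 303.4] 583 [0.5307 0.2318 0.0691] [0.5998 0.2506 0.0796] [0.4578 0.2053 0.0472]
s bright [197.7 341.9] 752 [0.5013 0.2926 0.0534] [0.5999 0.3137 0.0753] [0.4141 0.2633 0.035 ]
```

View pics/crop1.png

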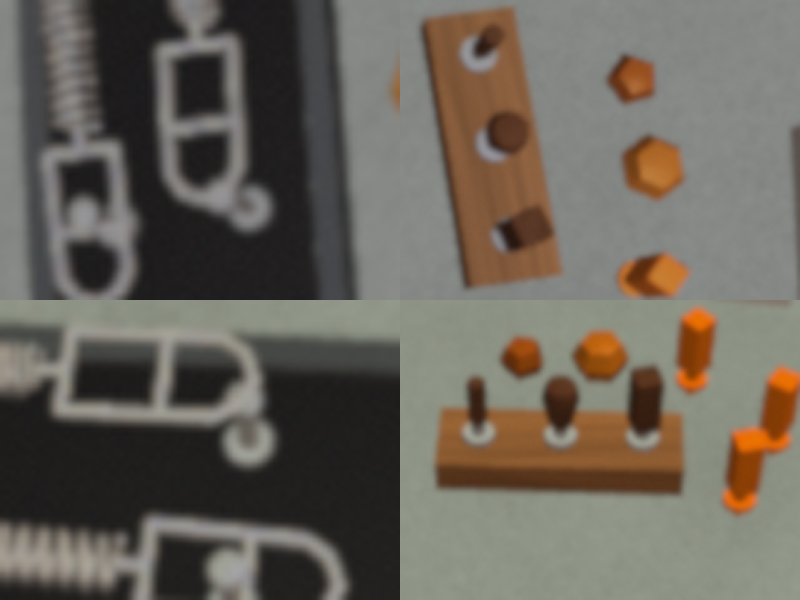

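The crop confirms it: the dark square grip is at crop top (525,228) and side (645,400). The loose link's eye end partly covers the post head (crop ~(218,190)), and the grey ring (248,208) is the post's base. Next I measure the link axis and post.

Run:
```python
from h import *
for n in 'top','side':
    c=pickle.load(open(n+'0.pkl','rb')); f=c['frame'].astype(int); P=cloud(c)
    g=f.min(2)
    box=(80,150,80,60) if n=='top' else (180,290,80,60)
    # bright pixels connected by depth>.06 for loose link
    for nm,y0,y1 in(('loose',.195,.26),('fitted',.26,.32)):
        zz=.068 if nm=='loose' else .052-.014
        m=(g>95)&(P[...,2]>.03)&(P[...,2]<.09)&(P[...,1]>y0)&(P[...,1]<y1)&(P[...,0]>.38)&(P[...,0]<.62)
        v,u=np.nonzero(m); q=onplane(c,np.c_[u,v],zz)[:,:2]; z=P[v,u,2]
        # weights none; profile per 6mm
        print(n,nm)
        for x in np.arange(.40,.62,.008):
            k=(q[:,0]>=x)&(q[:,0]<x+.008)
            if k.sum()>2: print('%.3f n%d y %.4f..%.4f mid %.4f z %.3f'%(x,k.sum(),q[k,1].min(),q[k,1].max(),(q[k,1].min()+q[k,1].max())/2,np.median(z[k])))
    # rails direction: raised dark edges -> bracket black plate points
    m=(f.max(2)<70)&(P[...,2]<.03)&(P[...,1]>.12)&(P[...,1]<.36)&(P[...,0]>.3)&(P[...,0]<.65)
    k,l,st,ce=cv2.connectedComponentsWithStats(m.astype('uint8')); i=1+st[1:,4].argmax(); v,u=np.nonzero(l==i)
    q=onplane(c,np.c_[u,v],.012)[:,:2]; print(n,'plate',cv2.minAreaRect((q*1000).astype('float32')))
t=pickle.load(open('top0.pkl','rb'));s=pickle.load(open('side0.pkl','rb'))
# crop-> orig
print('base top',onplane(t,[(80+248/5,150+208/5),(80+118/5,150+225/5)],.0125),'side',onplane(s,[(180+248/5,290+140/5)],.0125))
print('head top',onplane(t,[(80+220/5,150+192/5),(80+82/5,150+215/5)],.052),'side fitted',onplane(s,[(180+238/5,290+98/5),(180+230/5,290+270/5)],.052))
```

```text
top loose
0.456 n40 y 0.2024..0.2343 mid 0.2184 z 0.069
0.464 n25 y 0.2057..0.2397 mid 0.2227 z 0.070
0.472 n15 y 0.2059..0.2427 mid 0.2243 z 0.070
0.480 n17 y 0.2065..0.2434 mid 0.2249 z 0.070
0.488 n44 y 0.2072..0.2442 mid 0.2257 z 0.070
0.496 n14 y 0.2078..0.2448 mid 0.2263 z 0.070
0.504 n16 y 0.2108..0.2456 mid 0.2282 z 0.071
0.512 n12 y 0.2116..0.2463 mid 0.2289 z 0.071
0.520 n35 y 0.2122..0.2492 mid 0.2307 z 0.071
0.528 n20 y 0.2152..0.2381 mid 0.2267 z 0.071
0.536 n22 y 0.2254..0.2394 mid 0.2324 z 0.070
0.544 n23 y 0.2258..0.2447 mid 0.2353 z 0.073
0.552 n32 y 0.2288..0.2456 mid 0.2372 z 0.075
0.560 n24 y 0.2296..0.2463 mid 0.2380 z 0.076
0.568 n32 y 0.2303..0.2472 mid 0.2388 z 0.076
0.576 n23 y 0.2312..0.2479 mid 0.2395 z 0.075
0.584 n27 y 0.2342..0.2489 mid 0.2415 z 0.076
0.592 n21 y 0.2351..0.2496 mid 0.2423 z 0.075
0.600 n21 y 0.2358..0.2503 mid 0.2430 z 0.076
0.608 n24 y 0.2365..0.2510 mid 0.2437 z 0.073
0.616 n14 y 0.2398..0.2497 mid 0.2447 z 0.075
top fitted
0.416 n30 y 0.2668..0.2976 mid 0.2822 z 0.043
0.424 n14 y 0.2650..0.2984 mid 0.2817 z 0.043
0.432 n14 y 0.2652..0
[... 3170 characters left out ...]
4 mid 0.2927 z 0.065
0.576 n32 y 0.2856..0.3018 mid 0.2937 z 0.065
0.584 n30 y 0.2870..0.3025 mid 0.2948 z 0.067
0.592 n32 y 0.2870..0.3029 mid 0.2949 z 0.070
0.600 n28 y 0.2884..0.3039 mid 0.2961 z 0.071
0.608 n25 y 0.2894..0.3025 mid 0.2960 z 0.071
0.616 n31 y 0.2898..0.3032 mid 0.2965 z 0.070
side plate ((489.76910400390625, 257.22650146484375), (286.2755432128906, 132.3675994873047), 9.532757759094238)
base top [[0.46344991 0.22185066 0.0125    ]
 [0.45416387 0.28413059 0.0125    ]] side [[0.46377496 0.22093432 0.0125    ]]
head top [[0.46437472 0.22028193 0.052     ]
 [0.45276293 0.28342346 0.052     ]] side fitted [[0.46493219 0.22280293 0.052     ]
 [0.45198691 0.28608799 0.052     ]]
```

Run:
```python
from h import *
for n in 'top','side':
    c=pickle.load(open(n+'0.pkl','rb')); f=c['frame'].astype(int); P=cloud(c)
    m=(P[...,2]>.04)&(f.sum(2)<260)&(abs(P[...,0]-.408)<.025)&(abs(P[...,1]+.27)<.03)
    v,u=np.nonzero(m&(P[...,2]>.0985)); q=onplane(c,np.c_[u,v],.104)
    print(n,'topface',len(q),q.mean(0),cv2.minAreaRect((q[:,:2]*1000).astype('float32')))
    # silhouette of grip: brightness split of top face
    L=f.sum(2); b=m.copy(); vv,uu=np.nonzero(m)
    r=slice(vv.min()-1,vv.max()+2),slice(uu.min()-1,uu.max()+2)
    print(vv.min()-1,uu.min()-1); print(L[r]);
```

```text
top topface 141 [ 0.40819422 -0.27183374  0.104     ] ((407.9664001464844, -271.56121826171875), (23.119054794311523, 24.810077667236328), 26.8964900970459)
209 341
[[260 268 279 278 277 281 290 295 298 284 273 273 279 283 272 262 269 293
  311 337 370 392]
 [258 267 275 278 278 281 284 296 296 284 269 251 246 242 231 223 235 270
  302 332 361 387]
 [260 261 274 278 278 280 286 291 288 267 240 216 206 200 197 192 203 243
  288 322 357 384]
 [257 263 273 277 283 281 278 273 257 233 200 187 181 181 183 184 189 219
  267 311 352 383]
 [263 267 275 283 285 274 254 237 215 194 179 179 178 183 184 179 183 196
  241 292 339 375]
 [262 265 270 273 266 239 203 190 186 182 173 177 181 186 184 182 179 186
  215 268 325 368]
 [262 246 238 223 202 170 147 152 169 178 178 180 182 186 185 181 177 176
  194 240 306 360]
 [263 233 192 152 128 109 106 134 162 172 178 181 183 182 188 184 177 173
  181 218 283 347]
 [288 258 199 129  93  79  86 116 145 166 180 179 184 184 184 182 178 173
  176 201 257 327]
 [332 320 255 167  94  81  81  96 131 158 170 182 185 183 182 182 174 170
  171 184 231 311]
 [360
[... 1680 characters left out ...]
6 165 101  93 101 101 101 101 104 103 125 216 326]
 [363 270 160 100  93  99 100 103 101 102  99 130 226 333]
 [346 258 152 101  91 100 102  98 101 100 102 128 220 326]
 [319 237 143  95  93  97 101 102 100  96 105 126 211 304]
 [293 218 136  90  95  98  98  98 102 102 103 129 199 280]
 [284 221 141  96  94  95 102  99 101  99 106 127 197 268]
 [289 243 172 109  98  95  99  96  95 100 103 135 200 264]
 [289 267 211 142 108  96  97  97 100 106 115 148 207 264]
 [299 305 271 196 130 105 103 108 124 144 168 197 235 270]
 [322 359 350 269 183 142 142 157 195 242 274 294 290 286]
 [341 402 416 354 266 213 213 240 292 352 384 381 343 306]
 [338 409 447 418 355 309 302 325 376 428 448 422 362 311]]
```

>>> servo_tool([
  {"linear":[0.09,-0.057,0.0],"rotation":[0,0,-0.004]},
  {"linear":[0.2,-0.12,0.02],"rotation":[0,0,-0.008]},
  {"linear":[0.32,-0.2,0.05],"rotation":[0,0,-0.016]},
  {"linear":[0.45,-0.28,0.08],"rotation":[0,0,-0.016]},
  {"linear":[0.58,-0.36,0.11],"rotation":[0,0,-0.016]},
  {"linear":[0.7,-0.43,0.14],"rotation":[0,0,-0.016]},
  {"linear":[0.81,-0.5,0.17],"rotation":[0,0,-0.016]},
  {"linear":[0.88,-0.54,0.19],"rotation":[0,0,-0.016]},
  {"linear":[0.921,-0.568,0.2],"rotation":[0,0,-0.016]},
  {"linear":[0.921,-0.568,0.2],"rotation":[0,0,-0.016]},
], hand=0.75)

```text
time_s: 1.1
ee_pos: [0.4085, -0.2688, 0.1704]
ee_rot: [[0.905, 0.425, -0.001], [0.425, -0.905, 0.002], [-0.001, -0.002, -1.0]]
wrist_force: [0.1, -0.3, -0.0]
width: 0.753
grip_force: 0.0
```

```bash
cat >> h.py <<'E'
def go(x,y,z,quiet=0):
    s=robot.read_state(); R=np.array(s['ee_rot']); p=np.array(s['ee_pos'])
    d=R.T@(np.array([x,y,z])-p)/.3
    print('t',round(s['time_s'],2),'pos',p.round(4),'yaw_y',np.degrees(np.arctan2(R[1,1],R[0,1])).round(2),'F',np.round(s['wrist_force'],1),'w',round(s['width'],3),'g',round(s['grip_force'],1),'rows->',d.round(4))
E
python3 - <<'E'
from h import *
go(.408,-.270,.062)
E
```

```text
t 1.1 pos [ 0.4085 -0.2688  0.1704] yaw_y -64.83 F [ 0.1 -0.3 -0. ] w 0.753 g 0.0 rows-> [-0.0032  0.0037  0.3614]
```

>>> servo_tool([
  {"linear":[-0.002,0.003,0.04],"rotation":[0,0,0]},
  {"linear":[-0.003,0.003,0.1],"rotation":[0,0,0]},
  {"linear":[-0.003,0.003,0.17],"rotation":[0,0,0]},
  {"linear":[-0.003,0.003,0.23],"rotation":[0,0,0]},
  {"linear":[-0.003,0.003,0.29],"rotation":[0,0,0]},
  {"linear":[-0.003,0.003,0.33],"rotation":[0,0,0]},
  {"linear":[-0.003,0.003,0.35],"rotation":[0,0,0]},
  {"linear":[-0.003,0.003,0.361],"rotation":[0,0,0]},
  {"linear":[-0.003,0.003,0.361],"rotation":[0,0,0]},
  {"linear":[-0.003,0.003,0.361],"rotation":[0,0,0]},
])

```text
time_s: 2.1
ee_pos: [0.4082, -0.2726, 0.0636]
ee_rot: [[0.906, 0.422, 0.001], [0.422, -0.906, -0.001], [0.0, 0.001, -1.0]]
wrist_force: [-1.5, -0.3, -0.5]
width: 0.745
grip_force: 0.0
```

>>> servo_tool([
  {"linear":[0,0,0],"rotation":[0,0,0]},
  {"linear":[0,0,0],"rotation":[0,0,0]},
  {"linear":[0,0,0],"rotation":[0,0,0]},
  {"linear":[0,0,0],"rotation":[0,0,0]},
  {"linear":[0,0,0],"rotation":[0,0,0]},
  {"linear":[0,0,0],"rotation":[0,0,0]},
  {"linear":[0,0,0],"rotation":[0,0,0]},
  {"linear":[0,0,0],"rotation":[0,0,0]},
  {"linear":[0,0,0],"rotation":[0,0,0]},
  {"linear":[0,0,0],"rotation":[0,0,0]},
], hand=0.0, force=60)

```text
time_s: 3.1
ee_pos: [0.4081, -0.2724, 0.0634]
ee_rot: [[0.906, 0.422, 0.001], [0.422, -0.906, -0.001], [0.0, 0.001, -1.0]]
wrist_force: [-0.3, 0.3, 5.7]
width: 0.272
grip_force: 59.2
```

Run:
```python
from h import *
go(.408,-.270,.2)
```

```text
t 3.1 pos [ 0.4081 -0.2724  0.0634] yaw_y -65.02 F [-0.3  0.3  5.7] w 0.272 g 59.2 rows-> [ 0.0032 -0.007  -0.4552]
```

>>> servo_tool([
  {"linear":[0,0,-0.06],"rotation":[0,0,0]},
  {"linear":[0,0,-0.15],"rotation":[0,0,0]},
  {"linear":[0,0,-0.24],"rotation":[0,0,0]},
  {"linear":[0.03,-0.05,-0.31],"rotation":[0,0,0]},
  {"linear":[0.08,-0.13,-0.35],"rotation":[0,0,0]},
  {"linear":[0.15,-0.24,-0.36],"rotation":[0,0,0]},
  {"linear":[0.22,-0.35,-0.36],"rotation":[0,0,0]},
  {"linear":[0.3,-0.47,-0.36],"rotation":[0,0,0]},
  {"linear":[0.38,-0.59,-0.36],"rotation":[0,0,0]},
  {"linear":[0.45,-0.7,-0.36],"rotation":[0,0,0]},
])

```text
time_s: 4.1
ee_pos: [0.441, -0.0228, 0.1705]
ee_rot: [[0.906, 0.422, -0.001], [0.422, -0.906, 0.0], [-0.001, -0.001, -1.0]]
wrist_force: [0.3, -0.2, -1.2]
width: 0.272
grip_force: 59.0
```

>>> servo_tool([
  {"linear":[0.07,-0.11,0],"rotation":[0,0,0]},
  {"linear":[0.14,-0.22,0],"rotation":[0,0,0]},
  {"linear":[0.21,-0.33,0],"rotation":[0,0,0]},
  {"linear":[0.28,-0.44,0],"rotation":[0,0,0]},
  {"linear":[0.34,-0.54,0],"rotation":[0,0,0]},
  {"linear":[0.39,-0.61,0],"rotation":[0,0,0]},
  {"linear":[0.42,-0.66,0],"rotation":[0,0,0]},
  {"linear":[0.44,-0.69,0],"rotation":[0,0,0]},
  {"linear":[0.45,-0.7,0],"rotation":[0,0,0]},
  {"linear":[0.45,-0.7,0],"rotation":[0,0,0]},
])

```text
time_s: 5.1
ee_pos: [0.4751, 0.2224, 0.1706]
ee_rot: [[0.906, 0.423, -0.001], [0.423, -0.906, -0.001], [-0.001, 0.0, -1.0]]
wrist_force: [0.8, -0.0, -1.6]
width: 0.275
grip_force: 59.0
```

Run:
```python
from h import *
go(.4755,.224,.1)
ims=[]
for n in('top','side'):
    c=snap(n); pickle.dump(c,open(n+'1.pkl','wb'))
    u,v=proj(c,[.4755,.224,.12])[0]; u0=int(min(max(u-50,0),412)); v0=int(min(max(v-75,0),234)); print(n,u0,v0)
    ims.append(cv2.resize(c['frame'][v0:v0+150,u0:u0+100,::-1],(400,600),interpolation=cv2.INTER_CUBIC))
cv2.imwrite('pics/held.png',np.hstack(ims))
```

```text
t 5.1 pos [0.4751 0.2224 0.1706] yaw_y -65.01 F [ 0.8 -0.  -1.6] w 0.275 g 59.0 rows-> [ 0.0037 -0.0041  0.2352]
top 60 102
side 169 216
```

View pics/held.png

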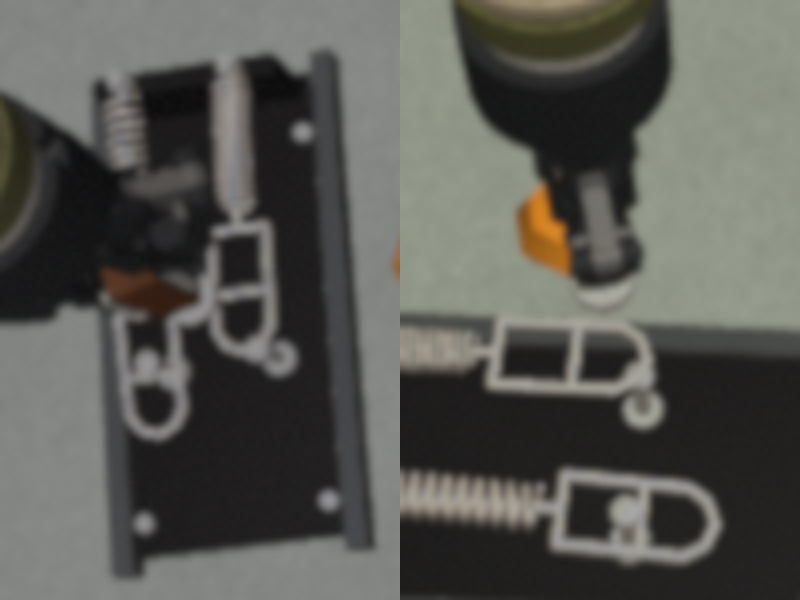

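Held view: the puller is in the grip, with its collar at (607,293) in the right half (side camera) and (190,305) in the left half (top camera). Now the collar's offset from the TCP.

Run:
```python
from h import *
th=np.linspace(0,2*np.pi,60)
for n,(cu,cv,r) in {'side':(169+207/4,216+293/4,9),'top':(60+180/4,102+305/4,12)}.items():
    c=pickle.load(open(n+'1.pkl','rb')); P=cloud(c); f=c['frame'].astype(int)
    m=(f.min(2)>100)&(P[...,2]>.115)
    v,u=np.nonzero(m); k=(abs(u-cu)<r+6)&(abs(v-cv)<r+6); u,v=u[k],v[k]
    print(n,len(u),'bbox u',u.min(),u.max(),'v',v.min(),v.max())
    for z in(.134,.137,.140,.143):
        e=proj(c,np.c_[.4751+.014*np.cos(th),.2224+.014*np.sin(th),np.full(60,z)])
        print(z,'pred u',e[:,0].min().round(1),e[:,0].max().round(1),'v',e[:,1].min().round(1),e[:,1].max().round(1))
    pin=proj(c,[[.4751,.2224,.124],[.4751,.2224,.137]]);print('pin',pin.round(1).tolist())
    L=f.min(2); a=int(cv)-6;b=int(cu)-12; print(a,b); print(L[a:a+14,b:b+25])
```

```text
side 114 bbox u 212 228 v 275 293
0.134 pred u 211.0 227.4 v 279.8 294.6
0.137 pred u 210.9 227.3 v 279.0 293.7
0.14 pred u 210.7 227.2 v 278.1 292.9
0.143 pred u 210.6 227.1 v 277.3 292.1
pin [[219.6, 289.9], [219.1, 286.3]]
283 208
[[ 76  62  49  43  43  43  41  41  42  52  64  66  64  62  59  53  45  39
   44  59  79 106 126 136 137]
 [108  93  79  65  54  44  37  34  34  40  48  53  52  48  46  43  43  52
   72  92 107 121 132 136 138]
 [125 119 109  97  82  58  38  32  30  32  40  43  43  43  44  52  66  84
  105 120 126 131 135 137 137]
 [133 131 127 121 110  79  52  43  40  40  43  49  55  64  73  87 105 121
  131 130 131 134 135 135 136]
 [135 135 132 128 122 100  79  73  71  74  78  83  94 105 116 127 140 147
  142 132 131 135 135 135 135]
 [136 136 133 127 123 120 115 113 114 117 120 124 131 141 147 152 155 152
  141 132 132 136 136 136 136]
 [135 135 133 129 126 132 139 144 147 149 151 151 153 156 158 158 154 142
  130 129 134 137 137 137 137]
 [134 132 132 129 125 129 140 149 154 158 160 160 158 158 155 150 141 128
  126 131 136 137 137 137 138]
 [133 132 131 130 127 125 
[... 1604 characters left out ...]
23  35  53  72  93 109 121 131 138 142
  138 127 114  99  70  42  30]
 [ 88  89  83  64  42  26  21  25  38  63  88 110 126 136 141 144 144 138
  127 119 119 109  78  45  31]
 [ 90  93  85  66  44  31  26  32  59  94 117 130 137 142 143 140 133 120
  106 108 123 116  82  46  29]
 [ 64  67  61  48  36  30  29  42  76 112 127 126 123 125 126 119 106  88
   77  96 122 119  86  47  31]
 [ 38  37  35  30  28  27  28  42  78 114 125 110  92  89  88  82  68  52
   54  89 121 121  88  48  31]
 [ 30  27  28  27  27  25  28  40  73 108 121 105  70  51  49  45  38  32
   43  84 120 123  97  58  35]
 [ 30  28  26  25  27  26  28  37  68 106 123 108  69  37  32  31  28  28
   38  74 111 125 111  80  49]]
```

>>> servo_tool([
  {"linear":[0.003,-0.004,0.02],"rotation":[0,0,0]},
  {"linear":[0.003,-0.004,0.06],"rotation":[0,0,0]},
  {"linear":[0.003,-0.004,0.1],"rotation":[0,0,0]},
  {"linear":[0.003,-0.004,0.13],"rotation":[0,0,0]},
  {"linear":[0.003,-0.004,0.155],"rotation":[0,0,0]},
  {"linear":[0.003,-0.004,0.18],"rotation":[0,0,0]},
  {"linear":[0.003,-0.004,0.2],"rotation":[0,0,0]},
  {"linear":[0.003,-0.004,0.213],"rotation":[0,0,0]},
  {"linear":[0.003,-0.004,0.219],"rotation":[0,0,0]},
  {"linear":[0.003,-0.004,0.219],"rotation":[0,0,0]},
])

```text
time_s: 6.2
ee_pos: [0.4754, 0.2241, 0.1051]
ee_rot: [[0.906, 0.422, -0.0], [0.422, -0.906, -0.0], [-0.0, 0.0, -1.0]]
wrist_force: [0.1, -0.2, -1.5]
width: 0.275
grip_force: 59.0
```

Run:
```python
from h import *
go(.4463,.2193,.105)
go(.4201,.2151,.105)
ims=[]
for n in('top','side'):
    c=snap(n); pickle.dump(c,open(n+'2.pkl','wb'))
    u,v=proj(c,[.4755,.224,.07])[0]; u0=int(min(max(u-50,0),412)); v0=int(min(max(v-75,0),234)); print(n,u0,v0)
    ims.append(cv2.resize(c['frame'][v0:v0+150,u0:u0+100,::-1],(400,600),interpolation=cv2.INTER_CUBIC))
cv2.imwrite('pics/ins.png',np.hstack(ims))
```

```text
t 6.2 pos [0.4754 0.2241 0.1051] yaw_y -65.01 F [ 0.1 -0.2 -1.5] w 0.275 g 59.0 rows-> [-0.0947 -0.0265  0.0005]
t 6.2 pos [0.4754 0.2241 0.1051] yaw_y -65.01 F [ 0.1 -0.2 -1.5] w 0.275 g 59.0 rows-> [-0.1798 -0.0507  0.0005]
top 69 106
side 171 229
```

View pics/ins.png

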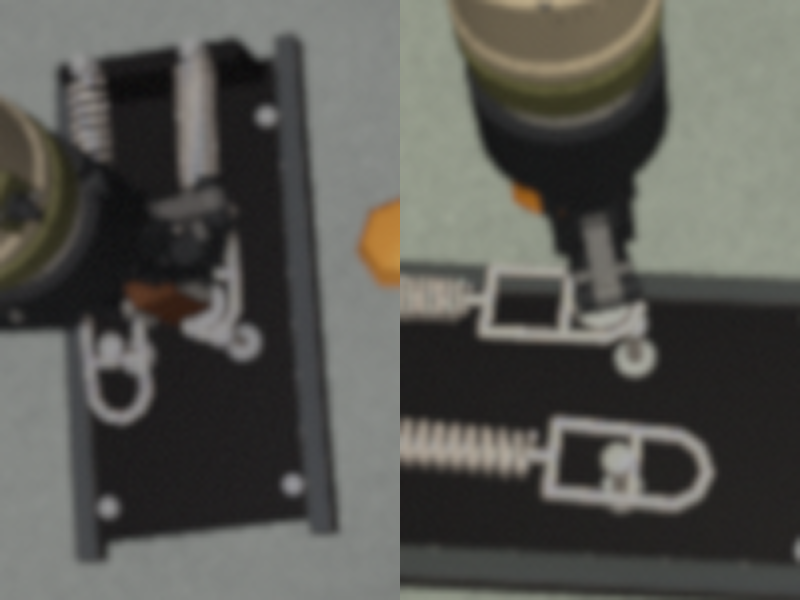

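The side view shows the collar at (605,318) inside the eye end of the link, and the wrist force is unchanged. Start the pull and check the force.

>>> servo_tool([
  {"linear":[0,0,0.005],"rotation":[0,0,0]},
  {"linear":[-0.01,-0.003,0.005],"rotation":[0,0,0]},
  {"linear":[-0.02,-0.006,0.005],"rotation":[0,0,0]},
  {"linear":[-0.03,-0.009,0.005],"rotation":[0,0,0]},
  {"linear":[-0.045,-0.013,0.005],"rotation":[0,0,0]},
  {"linear":[-0.06,-0.017,0.005],"rotation":[0,0,0]},
  {"linear":[-0.075,-0.021,0.005],"rotation":[0,0,0]},
  {"linear":[-0.09,-0.025,0.005],"rotation":[0,0,0]},
  {"linear":[-0.095,-0.027,0.005],"rotation":[0,0,0]},
  {"linear":[-0.095,-0.027,0.005],"rotation":[0,0,0]},
])

```text
time_s: 7.3
ee_pos: [0.4464, 0.2194, 0.104]
ee_rot: [[0.906, 0.422, 0.001], [0.422, -0.906, 0.0], [0.001, 0.0, -1.0]]
wrist_force: [2.1, -0.1, -0.4]
width: 0.272
grip_force: 58.9
```

Run:
```python
from h import *
go(.4201,.2151,.1035)
c=snap('side');pickle.dump(c,open('side3.pkl','wb'))
```

```text
t 7.3 pos [0.4464 0.2194 0.104 ] yaw_y -65.01 F [ 2.1 -0.1 -0.4] w 0.272 g 58.9 rows-> [-0.0857 -0.024   0.0017]
```

>>> servo_tool([
  {"linear":[-0.01,-0.003,0.002],"rotation":[0,0,0]},
  {"linear":[-0.02,-0.006,0.002],"rotation":[0,0,0]},
  {"linear":[-0.032,-0.009,0.002],"rotation":[0,0,0]},
  {"linear":[-0.044,-0.012,0.002],"rotation":[0,0,0]},
  {"linear":[-0.056,-0.016,0.002],"rotation":[0,0,0]},
  {"linear":[-0.068,-0.019,0.002],"rotation":[0,0,0]},
  {"linear":[-0.078,-0.022,0.002],"rotation":[0,0,0]},
  {"linear":[-0.086,-0.024,0.002],"rotation":[0,0,0]},
  {"linear":[-0.086,-0.024,0.002],"rotation":[0,0,0]},
  {"linear":[-0.086,-0.024,0.002],"rotation":[0,0,0]},
])

```text
time_s: 8.35
ee_pos: [0.4207, 0.2153, 0.1037]
ee_rot: [[0.906, 0.422, 0.003], [0.422, -0.906, 0.001], [0.003, 0.0, -1.0]]
wrist_force: [6.3, 1.8, -0.8]
width: 0.273
grip_force: 59.0
```

Run:
```python
from h import *
go(.4201,.2151,.070)
ims=[]
for n in('top','side'):
    c=snap(n); pickle.dump(c,open(n+'4.pkl','wb'))
    u,v=proj(c,[.4541,.22,.06])[0]; u0=int(min(max(u-50,0),412)); v0=int(min(max(v-75,0),234)); print(n,u0,v0)
    ims.append(cv2.resize(c['frame'][v0:v0+150,u0:u0+100,::-1],(400,600),interpolation=cv2.INTER_CUBIC))
cv2.imwrite('pics/pull.png',np.hstack(ims))
```

```text
t 8.35 pos [0.4207 0.2153 0.1037] yaw_y -65.01 F [ 6.3  1.8 -0.8] w 0.273 g 59.0 rows-> [-0.0025 -0.0002  0.1123]
top 72 117
side 183 232
```

View pics/pull.png

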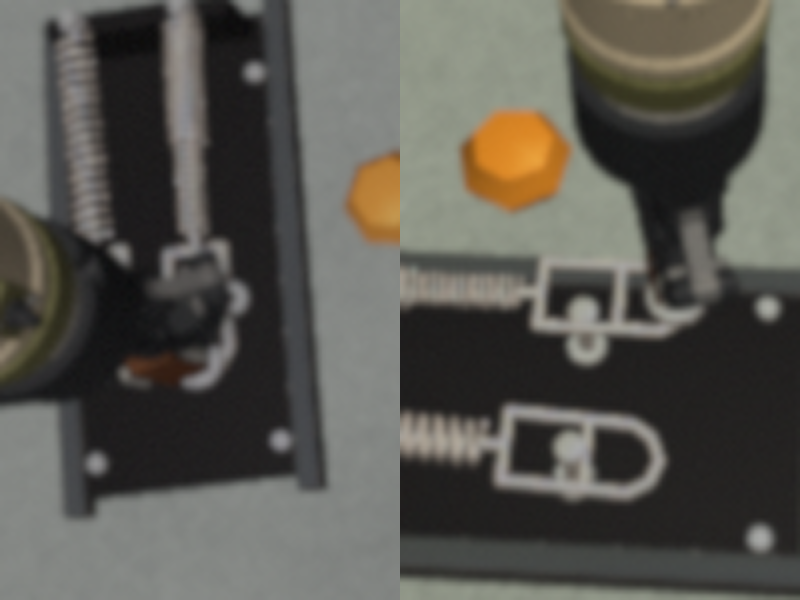

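The pull worked: in the side view the post head (580,310) sits in the long opening between the cross wire (620,295) and the back wire (543,297). Push down.

>>> servo_tool([
  {"linear":[-0.001,0,0.01],"rotation":[0,0,0]},
  {"linear":[-0.002,0,0.023],"rotation":[0,0,0]},
  {"linear":[-0.002,0,0.036],"rotation":[0,0,0]},
  {"linear":[-0.002,0,0.049],"rotation":[0,0,0]},
  {"linear":[-0.002,0,0.062],"rotation":[0,0,0]},
  {"linear":[-0.002,0,0.075],"rotation":[0,0,0]},
  {"linear":[-0.002,0,0.088],"rotation":[0,0,0]},
  {"linear":[-0.002,0,0.1],"rotation":[0,0,0]},
  {"linear":[-0.002,0,0.109],"rotation":[0,0,0]},
  {"linear":[-0.002,0,0.109],"rotation":[0,0,0]},
])

```text
time_s: 9.45
ee_pos: [0.4206, 0.2151, 0.0711]
ee_rot: [[0.906, 0.422, 0.003], [0.422, -0.906, 0.001], [0.003, 0.001, -1.0]]
wrist_force: [6.5, 1.4, 0.6]
width: 0.273
grip_force: 59.1
```

Run:
```python
from h import *
go(.432,.2170,.071)
ims=[]
for n in('top','side'):
    c=snap(n); pickle.dump(c,open(n+'5.pkl','wb'))
    u,v=proj(c,[.4541,.22,.06])[0]; u0=int(min(max(u-50,0),412)); v0=int(min(max(v-75,0),234)); print(n,u0,v0)
    ims.append(cv2.resize(c['frame'][v0:v0+150,u0:u0+100,::-1],(400,600),interpolation=cv2.INTER_CUBIC))
cv2.imwrite('pics/down.png',np.hstack(ims))
```

```text
t 9.45 pos [0.4206 0.2151 0.0711] yaw_y -65.02 F [6.5 1.4 0.6] w 0.273 g 59.1 rows-> [0.037  0.0103 0.0004]
top 72 117
side 183 232
```

View pics/down.png

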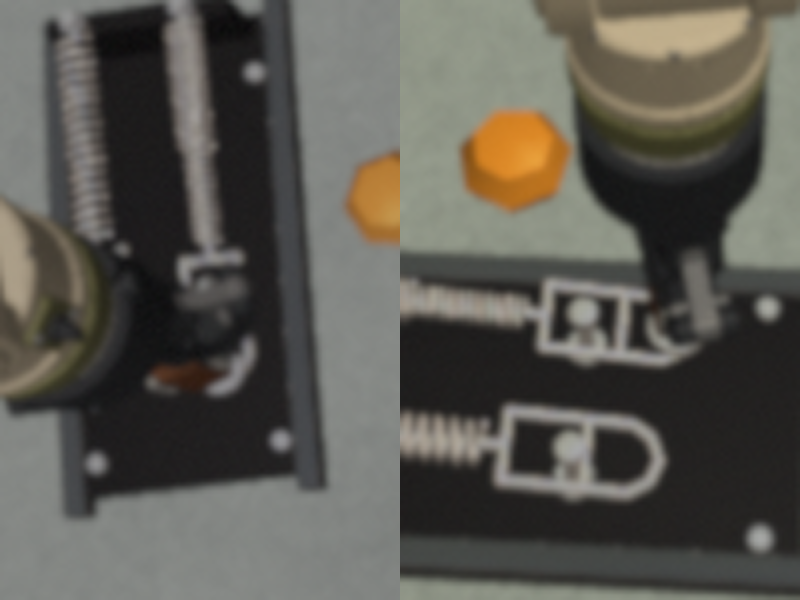

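The head (583,312) now stands above the link, inside the long opening. Slacken by 18 mm, then lift off.

>>> servo_tool([
  {"linear":[0.007,0.002,0],"rotation":[0,0,0]},
  {"linear":[0.014,0.004,0],"rotation":[0,0,0]},
  {"linear":[0.021,0.006,0],"rotation":[0,0,0]},
  {"linear":[0.028,0.008,0],"rotation":[0,0,0]},
  {"linear":[0.035,0.01,0],"rotation":[0,0,0]},
  {"linear":[0.042,0.012,0],"rotation":[0,0,0]},
  {"linear":[0.049,0.014,0],"rotation":[0,0,0]},
  {"linear":[0.055,0.015,0],"rotation":[0,0,0]},
  {"linear":[0.055,0.015,0],"rotation":[0,0,0]},
  {"linear":[0.055,0.015,0],"rotation":[0,0,0]},
])

```text
time_s: 10.55
ee_pos: [0.4344, 0.2172, 0.0699]
ee_rot: [[0.906, 0.423, -0.003], [0.423, -0.906, -0.001], [-0.003, -0.0, -1.0]]
wrist_force: [-2.5, -0.0, 2.6]
width: 0.275
grip_force: 59.6
```

Run:
```python
from h import *
go(.438,.2180,.1711)
```

```text
t 10.55 pos [0.4344 0.2172 0.0699] yaw_y -65.0 F [-2.5 -0.   2.6] w 0.275 g 59.6 rows-> [ 0.011   0.0026 -0.3375]
```

>>> servo_tool([
  {"linear":[0,0,-0.01],"rotation":[0,0,0]},
  {"linear":[0,0,-0.025],"rotation":[0,0,0]},
  {"linear":[0,0,-0.045],"rotation":[0,0,0]},
  {"linear":[0,0,-0.07],"rotation":[0,0,0]},
  {"linear":[0,0,-0.1],"rotation":[0,0,0]},
  {"linear":[0,0,-0.14],"rotation":[0,0,0]},
  {"linear":[0,0,-0.19],"rotation":[0,0,0]},
  {"linear":[0,0,-0.25],"rotation":[0,0,0]},
  {"linear":[0,0,-0.3],"rotation":[0,0,0]},
  {"linear":[0,0,-0.34],"rotation":[0,0,0]},
])

```text
time_s: 11.55
ee_pos: [0.4366, 0.2178, 0.1744]
ee_rot: [[0.906, 0.422, 0.002], [0.422, -0.906, 0.001], [0.002, 0.0, -1.0]]
wrist_force: [-0.4, 0.6, -2.2]
width: 0.276
grip_force: 59.2
```

Run:
```python
from h import *
go(.408,-.272,.1711)
ims=[]
for n in('top','side'):
    c=snap(n); pickle.dump(c,open(n+'6.pkl','wb'))
    u,v=proj(c,[.4541,.22,.06])[0]; u0=int(min(max(u-50,0),412)); v0=int(min(max(v-75,0),234)); print(n,u0,v0)
    ims.append(cv2.resize(c['frame'][v0:v0+150,u0:u0+100,::-1],(400,600),interpolation=cv2.INTER_CUBIC))
cv2.imwrite('pics/up.png',np.hstack(ims))
```

```text
t 11.55 pos [0.4366 0.2178 0.1744] yaw_y -65.02 F [-0.4  0.6 -2.2] w 0.276 g 59.2 rows-> [-0.7761  1.4397  0.01  ]
top 72 117
side 183 232
```

View pics/up.png

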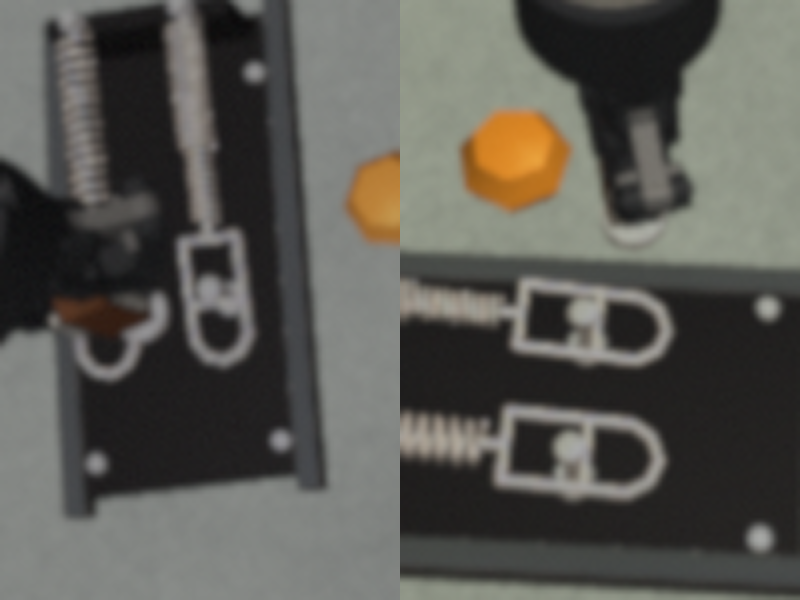

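The link is hooked under the head (583,310), matching the fitted spring beside it, and the puller is clear. Return to the block.

>>> servo_tool([
  {"linear":[-0.03,0.05,0.0],"rotation":[0,0,0]},
  {"linear":[-0.08,0.14,0.0],"rotation":[0,0,0]},
  {"linear":[-0.14,0.25,0.0],"rotation":[0,0,0]},
  {"linear":[-0.2,0.36,0.0],"rotation":[0,0,0]},
  {"linear":[-0.26,0.48,0.0],"rotation":[0,0,0]},
  {"linear":[-0.32,0.59,0.0],"rotation":[0,0,0]},
  {"linear":[-0.37,0.69,0.0],"rotation":[0,0,0]},
  {"linear":[-0.42,0.78,0.0],"rotation":[0,0,0]},
  {"linear":[-0.46,0.86,0.0],"rotation":[0,0,0]},
  {"linear":[-0.5,0.93,0.0],"rotation":[0,0,0]},
])

```text
time_s: 12.65
ee_pos: [0.4175, -0.0999, 0.172]
ee_rot: [[0.907, 0.422, -0.001], [0.422, -0.907, 0.0], [-0.0, -0.0, -1.0]]
wrist_force: [-0.2, 0.0, -1.2]
width: 0.269
grip_force: 59.2
```

>>> servo_tool([
  {"linear":[-0.05,0.1,0.0],"rotation":[0,0,0]},
  {"linear":[-0.1,0.19,0.0],"rotation":[0,0,0]},
  {"linear":[-0.15,0.28,0.0],"rotation":[0,0,0]},
  {"linear":[-0.2,0.37,0.0],"rotation":[0,0,0]},
  {"linear":[-0.24,0.44,0.0],"rotation":[0,0,0]},
  {"linear":[-0.265,0.49,0.0],"rotation":[0,0,0]},
  {"linear":[-0.276,0.51,0.0],"rotation":[0,0,0]},
  {"linear":[-0.276,0.51,0.0],"rotation":[0,0,0]},
  {"linear":[-0.276,0.51,0.0],"rotation":[0,0,0]},
  {"linear":[-0.276,0.51,0.0],"rotation":[0,0,0]},
])

```text
time_s: 13.65
ee_pos: [0.4075, -0.2711, 0.1725]
ee_rot: [[0.906, 0.424, -0.0], [0.424, -0.906, 0.0], [0.0, -0.001, -1.0]]
wrist_force: [-0.6, 0.3, -2.8]
width: 0.276
grip_force: 59.2
```

Run:
```python
from h import *
go(.4081,-.2724,.064)
c=snap('side'); pickle.dump(c,open('side7.pkl','wb'))
p=robot.read_state()['ee_pos']; zc=p[2]-.0335
print('pred collar',proj(c,[[p[0],p[1],zc],[p[0],p[1],zc-.013],[p[0]-.014,p[1],zc],[p[0]+.014,p[1],zc]]).round(1).tolist(),'hole',proj(c,[.408,-.272,.03]))
u,v=proj(c,[p[0],p[1],zc])[0]; u0,v0=int(u)-40,max(int(v)-45,0); print(u0,v0)
cv2.imwrite('pics/back.png',cv2.resize(c['frame'][v0:v0+90,u0:u0+80,::-1],(533,600),interpolation=cv2.INTER_CUBIC))
```

```text
t 13.65 pos [ 0.4075 -0.2711  0.1725] yaw_y -64.94 F [-0.6  0.3 -2.8] w 0.276 g 59.2 rows-> [-1.000e-04  4.900e-03  3.616e-01]
pred collar [[300.8, 103.7], [300.4, 108.0], [306.7, 104.5], [294.8, 102.9]] hole [[297.99880122 137.18135932]]
260 58
```

View pics/back.png

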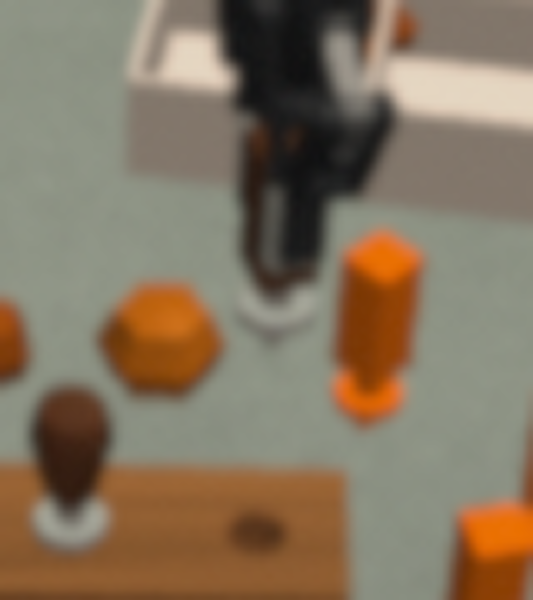

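The collar (277,310) sits where predicted, and the hole (257,533) is within about 2 mm of the target. Lower, release and withdraw.

>>> servo_tool([
  {"linear":[0,0.003,0.05],"rotation":[0,0,0]},
  {"linear":[0,0.003,0.12],"rotation":[0,0,0]},
  {"linear":[0,0.003,0.19],"rotation":[0,0,0]},
  {"linear":[0,0.003,0.25],"rotation":[0,0,0]},
  {"linear":[0,0.003,0.29],"rotation":[0,0,0]},
  {"linear":[0,0.003,0.32],"rotation":[0,0,0]},
  {"linear":[0,0.003,0.34],"rotation":[0,0,0]},
  {"linear":[0,0.003,0.352],"rotation":[0,0,0]},
  {"linear":[0,0.003,0.358],"rotation":[0,0,0]},
  {"linear":[0,0.003,0.358],"rotation":[0,0,0]},
])

```text
time_s: 14.7
ee_pos: [0.4081, -0.2733, 0.0653]
ee_rot: [[0.906, 0.422, 0.0], [0.422, -0.906, -0.0], [0.0, 0.001, -1.0]]
wrist_force: [-0.2, -0.4, -0.8]
width: 0.274
grip_force: 59.2
```

Run:
```python
from h import *
go(.4081,-.2724,.19)
```

```text
t 14.7 pos [ 0.4081 -0.2733  0.0653] yaw_y -65.02 F [-0.2 -0.4 -0.8] w 0.274 g 59.2 rows-> [ 0.0013 -0.0025 -0.4156]
```

>>> servo_tool([
  {"linear":[0,0,0.003],"rotation":[0,0,0]},
  {"linear":[0,0,0.003],"rotation":[0,0,0]},
  {"linear":[0,0,0.003],"rotation":[0,0,0]},
  {"linear":[0,0,0.003],"rotation":[0,0,0]},
  {"linear":[0,0,0.003],"rotation":[0,0,0]},
  {"linear":[0,0,0.003],"rotation":[0,0,0]},
  {"linear":[0,0,0.003],"rotation":[0,0,0]},
  {"linear":[0,0,0.003],"rotation":[0,0,0]},
  {"linear":[0,0,0.003],"rotation":[0,0,0]},
  {"linear":[0,0,0.003],"rotation":[0,0,0]},
], hand=0.7)

```text
time_s: 15.7
ee_pos: [0.4079, -0.2731, 0.0642]
ee_rot: [[0.906, 0.422, 0.0], [0.422, -0.906, -0.0], [-0.0, 0.0, -1.0]]
wrist_force: [0.9, -1.0, 0.9]
width: 0.703
grip_force: 0.0
```

>>> servo_tool([
  {"linear":[0,0,-0.02],"rotation":[0,0,0]},
  {"linear":[0,0,-0.06],"rotation":[0,0,0]},
  {"linear":[0,0,-0.11],"rotation":[0,0,0]},
  {"linear":[0,0,-0.17],"rotation":[0,0,0]},
  {"linear":[0,0,-0.24],"rotation":[0,0,0]},
  {"linear":[0,0,-0.31],"rotation":[0,0,0]},
  {"linear":[0,0,-0.38],"rotation":[0,0,0]},
  {"linear":[0,0,-0.42],"rotation":[0,0,0]},
  {"linear":[0,0,-0.45],"rotation":[0,0,0]},
  {"linear":[0,0,-0.45],"rotation":[0,0,0]},
])

```text
time_s: 16.7
ee_pos: [0.4084, -0.2735, 0.2005]
ee_rot: [[0.906, 0.422, 0.002], [0.422, -0.906, -0.002], [0.001, 0.002, -1.0]]
wrist_force: [-0.4, 0.8, 0.6]
width: 0.698
grip_force: 0.0
```

Run:
```python
from h import *
go(.4081,-.2724,.19)
c=snap('side')
P=cloud(c); f=c['frame'].astype(int)
m=(P[...,2]>.04)&(P[...,2]<.12)&(f.sum(2)<260)&(abs(P[...,0]-.408)<.03)&(abs(P[...,1]+.27)<.03)
q=P[m]; print(len(q),q.mean(0),q.max(0))
cv2.imwrite('pics/end.png',cv2.resize(c['frame'][:,:,::-1],(800,600),interpolation=cv2.INTER_CUBIC))
```

```text
t 16.7 pos [ 0.4084 -0.2735  0.2005] yaw_y -65.02 F [-0.4  0.8  0.6] w 0.698 g 0.0 rows-> [ 0.0006 -0.0039  0.0349]
231 [ 0.40709507 -0.26399387  0.0819478 ] [ 0.42232063 -0.25392853  0.1049249 ]
```

View pics/end.png

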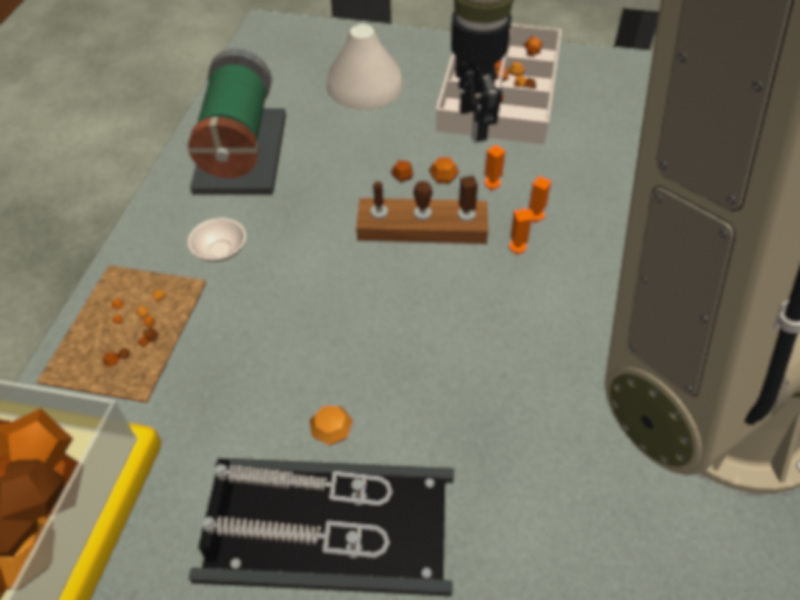

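The puller stands upright in its hole (467,197), and the link is hooked (360,487) beside the fitted one. The gripper is clear.

```bash
python3 -c "
from bench import robot
print(robot.sign_off())"
```

```text
the job is handed in; nothing more can be done
None
```

The loose spring's link is hooked under its post's head, the puller stands upright back in its hole in the block, and the job was handed in at about 17 s (no verdict was returned).

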